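# Load a thread spool and snap its cap home

## Robot

A 6-joint arm with a two-finger parallel gripper is mounted at the origin on the work surface. World frame = base frame: x ahead of the robot, y to its left, z up, the work surface at z = 0. Lengths are in m, angles in rad, forces in N, time in s.
With the tool pointing down it reaches from about 0.425 to 0.95 m from the base axis. Payload 3.5 kg.
Tool frame: the origin (TCP) lies between the finger pads; the fingertips stand 14 mm ahead of it and the grasp point (between the pads) lies 5 mm behind it (ctrl.tip_extent is the distance from the TCP to the fingertips, in m); x points along the fingers, z is the direction in which the jaws open and shut, and the axes are right-handed (so a half turn about x gives the same grasp; the last joint's range is limited). The gripper opens to 85 mm and grips with 20 to 120 N. Pads are 22 mm wide; open, the fingers measure 114 mm over their backs; the gripper's body (76 mm by 85 mm) begins 54 mm behind the grasp point. The pads swing forward as they close: fully open they stand 13 mm farther back than shut.
Start: joints at [-1.398, 0.286, 1.577, -0, 1.279, -0.15], TCP at [0.214, -0.64, 0.245] pointing down, gripper open.
Joint ranges: [-2.77, 2.77], [-0.9, 2.22], [0.21, 2.48], [-1.53, 4.67], [0.24, 2.81], [-2.84, 2.84]. Speed limits (rad/s): [2.79, 2.79, 3.14, 3.14, 3.14, 3.14].

## Interface

Orientations are given as a unit quaternion [x, y, z, w].
In Python, from plant import ctrl gives the robot as it stands.
- The arm moves only by the tool move_arm, never from a script. Its argument "commands" is one flat list of numbers, 4 for each row, row after row: the shift along the tool's x, y, z in units of 25 mm (1.0 is 25 mm), then the turn about the tool's x in units of 5 degrees (1.0 is 5 degrees). A call has 1 to 20 rows; each row shifts and turns the commanded pose from where the row before left it, along the tool's axes as they then stand; what a row does not reach is not made up. A row lasts 1/8 s, in which the tool goes at most 62.5 mm and 10.7 degrees, less where a joint would pass 70% of its speed; a pose out of reach is approached as far as the arm can. A call is refused whole if a number of a shift passes 1 or a number of a turn 1, either way. A call with a gripper value outside its range is refused whole. "jaw" is the finger opening in mm, from 0 to 85.4, set as the call begins (left out, the last holds). The fingers move at their own pace and stop on an object; "force" is the grip in N (left out, the last holds). Time passes only in rows, so rows that do not move let the fingers close. It gives the time, the measured TCP pose, the force and the opening at its end, in the units of the state.
- ctrl.get_state(): the state, without advancing time (a new reading comes with each control period).
- ctrl.read_camera(name): name is "scene" or "top" or "wrist"; returns the picture (420x560x3 uint8, red, green, blue); there is no depth.
- ctrl.get_calibration(name): a dict with "camera_matrix" (3x3 intrinsics, pixels), "k1" (the pictures are not rectified: a ray, as slopes to the right and down, at radius r is drawn at 1 + k1 r^2 times it, then the intrinsics apply), "camera_from_world" (4x4, takes a point from world to camera coordinates); the wrist camera has in their place "mount" (4x4, takes a point from camera to tool coordinates, whose origin is the TCP and whose axes are the tool frame's). Camera axes: x right, y down, z forward; pixel columns grow to the right and rows downward; lengths in m; the calibration is good to about 2 mm. A picture is of the moment at which its call begins: read the wrist's pose just before it. get_calibration takes no time and is no camera call.
- ctrl.sign_off(): hands the job in, once; it reports no verdict.
The state is a dict: "time": time; "qpos": joint angles; "dq": joint speeds; "joint_efforts": joint torques, N m; "eef_pos": TCP position; "tcp_rot": TCP orientation; "contact_force": force on the tool from outside, world axes, zero at the start; "wrist_torque": the same for the moment, N m; "opening": opening from 0.0 (shut) to 1.0 (fully open).
Only numpy, scipy, OpenCV 4.12 (cv2) and the standard library are available. Lean on these libraries where they do the work, as an engineer would, in place of code of your own. Each camera call takes 0.05 s, during which the arm holds its last target.

## Task

Stand the blue spool of thread on the spindle of the white thread stand and let go of it, then put the white snap cap on the spindle above it and press until it clicks past the brass balls. The push gets easier at the click, but keep pressing until the cap has driven the spool and its orange sprung seat right down to the stop, and finish while still holding the cap down there, without letting go. Leave the other things on the table where they are.

Things in the scene. Friction and masses are not known exactly. Their poses are not given: they have to be found in the camera images.
- spool_blue: Upright thread spool, white flanges 50 mm across and 6 mm thick at top and bottom, blue winding 45 mm across between them, 45 mm tall, 60 g; a 22 mm hole runs right through; a blue label ring on top. Origin: centre of its underside, z up. Grip it across the top flange. One of three like spools, which swap places.
- cap: White plastic snap cap, 30 g, standing on the table: a round flange 40 mm across and 8 mm thick, with a round knob 27 mm across on it, top 34 mm above the underside. Origin: centre of the underside, z up. Grip the knob with the fingertips just above the flange. From below it has a blind bore 29 mm deep: 14.4 mm wide in the lowest 4 mm (the lip), 20 mm above that.
- stand: White thread stand fixed to the table; round base 110 mm across and 18 mm high, with an upright steel spindle 12 mm across in its middle. Origin: centre of the base's underside, on the spindle's axis, z up.
- balls (a point): Point on the spindle axis level with the middle of the click: four sprung brass balls stick out of the spindle here to 18 mm across, 81.5 mm above the table. Pushing the cap's lip past them takes about 9 to 12 N; as they spring out above the lip (cap underside about 75 mm above the table) the force drops.
- spindle_tip (a point): Top end of the spindle, 96 mm above the table; the top 8 mm taper from 12 to 4 mm across.
- seat_top (a point): Centre of the top face of the orange sprung seat (a disc 52 mm across round the spindle, on which the spool stands); 31 mm above the table when up.
- seat (a joint): How far the sprung seat is pressed down, m: 0 up, 0.006 down on its stop (then the cap's underside is 70 mm above the table with the spool between). The spring needs about 2 N to start and 11 N to reach the stop; it pushes back up to about 0.001 if the clicked cap is let go.
- spool_red: Like the blue spool but with red thread and label; leave it. Origin: centre of its underside.
- spool_green: Like the blue spool but with green thread and label; leave it. Origin: centre of its underside.
- pincushion: Red round pincushion, 70 mm across, 46 mm tall with its pins; leave it. Origin: centre of its underside.
- hoop: Wooden embroidery hoop lying flat, 124 mm across, 9 mm high, with a brass screw block on its +y side; leave it. Origin: centre of its underside.
- scissors: Scissors with black handles lying flat, about 200 mm long and 11 mm high; leave them. Origin: near the pivot, blades along +x.
- pencil: Black pencil lying flat, 170 mm long, 8 mm thick; leave it. Origin: at the point, the pencil lies along its +x.
- thimble: Steel thimble, 20 mm across, 21 mm tall; leave it. Origin: centre of its underside.
Mind the look-alikes: they are no part of the job. There is more than one size of the spool_blue; the job needs the middle-sized.

How it is judged:
By the outcome, as a careful person would: the job done as asked, in the order asked, and still so for the second after the job is handed in, while the arm keeps its last pose, push and grip.
It also fails if it takes over 58 s, if anything falls off the work surface, if the arm or the gripper's body presses on something with over 40 N, if the wrist force passes 120 N, or if a joint passes its speed limit or range.

## Working session

There is one attempt and no reset: what is moved stays moved. The work goes in short steps, Python scripts to look and compute and a tool call to move; the robot and the scene stay as the last step left them, time stands still between calls to the robot, and variables do not carry over. Pictures are saved under pics/ and viewed, and the job is handed in when it is done.

Besides the shell and the picture viewer there is one more tool, called after "Call:" in YAML: its name, and indented under it one key for each argument. move_arm: Moves the arm, as the interface text tells. Its arguments: {"type":"object","properties":{"commands":{"type":"array"},"jaw":{"type":"number"},"force":{"type":"number"}},"required":["commands"]}

```bash
mkdir -p pics; ls
python3 - <<'E'
from plant import ctrl
import cv2
s=ctrl.get_state();print(s)
print(ctrl.tip_extent)
for n in("scene","top"):
    im=ctrl.read_camera(n);cv2.imwrite(f"pics/{n}0.png",im[:,:,::-1]);print(ctrl.get_calibration(n))
print(ctrl.get_calibration("wrist"))
E
```

```text
pics
{'time': 0.0, 'qpos': array([-1.39799967e+00,  2.87223060e-01,  1.57821160e+00,  2.31124962e-05,
        1.27862493e+00, -1.49994067e-01]), 'dq': array([ 5.50380384e-04,  8.50113377e-05,  4.83775010e-04, -4.41206742e-04,
       -4.53120087e-04, -7.72715492e-04]), 'joint_efforts': array([-1.56739516e-04, -4.05975902e+01, -2.92627627e+01, -1.37523662e-04,
        5.85548580e-03,  9.24501734e-06]), 'eef_pos': array([ 0.21404465, -0.63948529,  0.24389016]), 'tcp_rot': array([ 0.41377108,  0.57446624, -0.41254056,  0.57322973]), 'contact_force': array([ 0.51094636, -0.62541115, -0.07826126]), 'wrist_torque': array([-0.0453536 , -0.01165345, -0.03558183]), 'opening': 0.9978781511837799}
0.014
{'camera_matrix': array([[418.84687024,   0.        , 275.36868661],
       [  0.        , 418.84687024, 208.48611424],
       [  0.        ,   0.        ,   1.        ]]), 'k1': -0.12421454746635309, 'camera_from_world': array([[ 0.23633332,  0.97162405,  0.00965787, -0.1645904 ],
       [ 0.81852263, -0.19371786, -0.54082723, -0.42384112],
       [-0.52360984,  0.13572068, -0.84107826,  1.41725
[... 388 characters left out ...]
.19357144,  0.57455677],
       [ 0.19312758, -0.02091412, -0.98095073,  0.84547868],
       [ 0.        ,  0.        ,  0.        ,  1.        ]])}
{'camera_matrix': array([[303.14727769,   0.        , 279.94352507],
       [  0.        , 303.14727769, 204.07069884],
       [  0.        ,   0.        ,   1.        ]]), 'k1': -0.03166703255205792, 'mount': array([[ 5.26379735e-04, -2.62344918e-01,  9.64974024e-01,
        -1.28865003e-01],
       [-2.56712669e-04, -9.64974161e-01, -2.62344815e-01,
         6.60944258e-02],
       [ 9.99999829e-01, -1.09628063e-04, -5.75290107e-04,
        -7.93902310e-04],
       [ 0.00000000e+00,  0.00000000e+00,  0.00000000e+00,
         1.00000000e+00]])}
```

View pics/scene0.png

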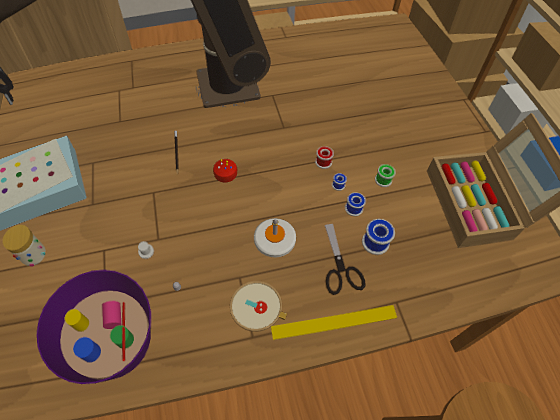

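View pics/top0.png

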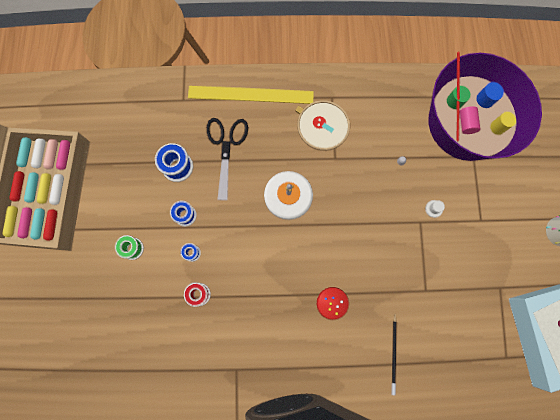

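The scene view shows three blue spools: big at (379,236), middle at (355,203) and small at (340,181). In the top view they are at (172,160), (182,212) and (190,252). There is also a blue reel in the bowl at scene (87,349). The red spool is at scene (325,156) and the green at (386,175). The candidate is the middle one, at scene (355,203) / top (182,212). The cap is at scene (146,249) / top (435,208), and the stand is at scene (275,237) / top (288,194).

```bash
cat > h.py <<'E'
import numpy as np, cv2
from scipy.spatial.transform import Rotation as R
from plant import ctrl
def cam(name,state=None):
    c=ctrl.get_calibration(name);K=np.array(c["camera_matrix"]);k1=c["k1"]
    if "mount" in c:
        T=np.eye(4);T[:3,:3]=R.from_quat(state["tcp_rot"]).as_matrix();T[:3,3]=state["eef_pos"]
        W=T@np.array(c["mount"])
    else: W=np.linalg.inv(np.array(c["camera_from_world"]))
    return K,k1,W
def ray(C,uv):
    K,k1,W=C
    n=cv2.undistortPoints(np.array([[uv]],float),K,np.array([k1,0,0,0.]))[0,0]
    return W[:3,3],W[:3,:3]@np.array([n[0],n[1],1])
def onz(C,uv,z):
    o,d=ray(C,uv);return o+d*(z-o[2])/d[2]
def proj(C,p):
    K,k1,W=C;V=np.linalg.inv(W)
    q=V[:3,:3]@np.asarray(p,float)+V[:3,3]
    return cv2.projectPoints(q.reshape(1,1,3),np.zeros(3),np.zeros(3),K,np.array([k1,0,0,0.]))[0].ravel()
def tri(C1,a,C2,b):
    o1,d1=ray(C1,a);o2,d2=ray(C2,b)
    A=np.stack([d1,-d2],1);t=np.linalg.lstsq(A,o2-o1,rcond=None)[0]
    p,q=o1+t[0]*d1,o2+t[1]*d2
    return (p+q)/2,np.linalg.norm(p-q)
def topts(C,contour,z):
    return np.array([onz(C,c,z)[:2] for c in contour.reshape(-1,2)])
E
python3 - <<'E'
from h import *
a=cv2.imread("pics/scene0.png");b=cv2.imread("pics/top0.png")
A=a[130:270,300:420];B=b[140:270,150:270];D=b[160:230,250:330];F=b[180:240,400:470]
s=lambda x:cv2.resize(x,(400,300),interpolation=cv2.INTER_CUBIC)
cv2.imwrite("pics/crops0.png",np.vstack([np.hstack([s(A),s(B)]),np.hstack([s(D),s(F)])]))
cs,ct=cam("scene"),cam("top")
for n,p,q in [("big",(379,229),(172,159)),("mid",(355,199),(181,211)),("small",(340,178),(189,251)),("cap knob",(145,244),(436,206)),("tip",(275,222),(290,185)),("red",(325,152),(195,293)),("green",(386,170),(126,246))]:
    print(n,tri(cs,p,ct,q))
E
```

```text
big (array([0.68819018, 0.2665882 , 0.06753073]), np.float64(0.0014799828173978865))
mid (array([0.57702776, 0.24722303, 0.04792579]), np.float64(0.0015033987942758415))
small (array([0.49252533, 0.23321862, 0.03479729]), np.float64(0.002346406273860846))
cap knob (array([ 0.57815077, -0.30984655,  0.03685702]), np.float64(0.00023792387430965348))
tip (array([0.61962823, 0.01537711, 0.08759387]), np.float64(0.002932364638503687))
red (array([0.4035277 , 0.21634686, 0.04845953]), np.float64(0.0013443558669785835))
green (array([0.50415942, 0.36500421, 0.04788438]), np.float64(0.0009301243170975242))
```

View pics/crops0.png

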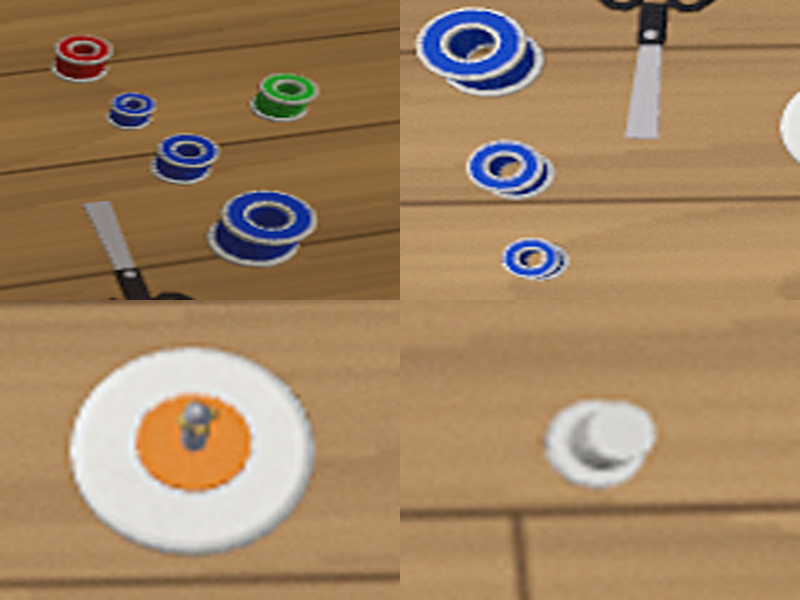

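Triangulated top heights are 48 mm for the middle spool (the same as red and green), 68 mm for the big one and 35 mm for the small one. The crop confirms that the middle blue spool, scene (355,203) / top (182,212), is the right one. Next I measure it precisely.

Run:
```python
from h import *
s=ctrl.get_state();M=R.from_quat(s["tcp_rot"]).as_matrix();print(M.round(3))
def circ(P):
    A=np.c_[2*P,np.ones(len(P))];x=np.linalg.lstsq(A,(P**2).sum(1),rcond=None)[0]
    r=np.sqrt(x[2]+x[0]**2+x[1]**2);res=np.hypot(*(P-x[:2]).T)-r
    return x[:2].round(4),r.round(4),res.std().round(4)
for n in("scene","top"):
    im=cv2.imread(f"pics/{n}0.png");C=cam(n);hsv=cv2.cvtColor(im,cv2.COLOR_BGR2HSV)
    def comps(mask,zs,c0,rad,hull=True):
        m=np.zeros_like(mask);cv2.circle(m,c0,rad,255,-1);m&=mask
        cs,_=cv2.findContours(m,cv2.RETR_EXTERNAL,cv2.CHAIN_APPROX_NONE)
        c=max(cs,key=cv2.contourArea);c=cv2.convexHull(c) if hull else c
        for z in zs: print(n,z,circ(topts(C,c,z)),cv2.contourArea(c))
    org=cv2.inRange(hsv,(8,150,120),(16,255,255))
    white=cv2.inRange(hsv,(0,0,150),(180,60,255))
    print("seat");comps(org,[.031],{"scene":(275,237),"top":(288,194)}[n],25)
    print("base");comps(white|org,[.018],{"scene":(275,237),"top":(288,194)}[n],35)
    print("cap flange+");comps(white,[.008,.034],{"scene":(146,249),"top":(435,208)}[n],14)
    blue=cv2.inRange(hsv,(105,120,150),(130,255,255))
    print("label");comps(blue,[.045],{"scene":(355,199),"top":(181,211)}[n],20)
    m=white.copy();k=np.zeros_like(m);cv2.circle(k,{"scene":(355,199),"top":(181,211)}[n],18,255,-1);
    ys,xs=np.nonzero((m|blue)&k);print("spool bbox",xs.min(),xs.max(),ys.min(),ys.max())
```

```text
[[-0.     0.948  0.317]
 [ 0.002  0.317 -0.948]
 [-1.     0.    -0.002]]
seat
scene 0.031 (array([0.6186, 0.0167]), np.float64(0.0252), np.float64(0.0006)) 255.0
base
scene 0.018 (array([0.6203, 0.0192]), np.float64(0.0577), np.float64(0.0032)) 1340.5
cap flange+
scene 0.008 (array([ 0.5765, -0.3174]), np.float64(0.022), np.float64(0.0027)) 180.5
scene 0.034 (array([ 0.5915, -0.3119]), np.float64(0.0214), np.float64(0.0027)) 180.5
label
scene 0.045 (array([0.1863, 0.0757]), np.float64(0.4433), np.float64(0.0)) 0.0
spool bbox 341 364 187 215
seat
top 0.031 (array([0.616 , 0.0162]), np.float64(0.0244), np.float64(0.0003)) 360.5
base
top 0.018 (array([0.6156, 0.0167]), np.float64(0.0544), np.float64(0.0004)) 1798.0
cap flange+
top 0.008 (array([ 0.5797, -0.3176]), np.float64(0.0218), np.float64(0.0014)) 253.0
top 0.034 (array([ 0.5747, -0.3075]), np.float64(0.0212), np.float64(0.0013)) 253.0
label
top 0.045 (array([0.577 , 0.2494]), np.float64(0.0211), np.float64(0.0002)) 285.0
spool bbox 170 196 201 226
```

Call:
move_arm:
  commands: [0, 1, -0.5, 0, 0, 1, -0.5, 0, 0, 1, -0.5, 0, 0, 1, -0.5, 0, 0, 1, -0.5, 0, 0, 1, -0.5, 0, 0, 1, -0.5, 0, 0, 1, -0.5, 0, 0, 1, -0.5, 0, 0, 1, -0.5, 0, 0, 1, -0.5, 0, 0, 1, -0.5, 0, 0, 1, -0.5, 0, 0, 1, -0.5, 0, 0, 1, -0.5, 0, 0, 1, -0.5, 0, 0, 1, -0.5, 0, 0, 1, -0.5, 0]

```text
time: 2.35
eef_pos: [0.5703, -0.2812, 0.2454]
tcp_rot: [0.413, 0.574, -0.413, 0.574]
contact_force: [0.5, 0.3, -0.0]
opening: 1.002
```

```bash
cat > snap.py <<'E'
from h import *
import sys,pickle
def snap(tag):
    s=ctrl.get_state();im=ctrl.read_camera("wrist")[:,:,::-1].copy()
    cv2.imwrite(f"pics/{tag}.png",im);pickle.dump({k:s[k] for k in("eef_pos","tcp_rot","time")},open(f"pics/{tag}.pkl","wb"))
    print(s["time"],s["eef_pos"].round(4),s["qpos"].round(3),s["contact_force"].round(2),s["opening"]);return s,im
def toolgo(s,p):
    M=R.from_quat(s["tcp_rot"]).as_matrix();return (M.T@(np.asarray(p)-s["eef_pos"])/0.025).round(3)
if __name__=="__main__": snap(sys.argv[1])
E
python3 snap.py w1
```

```text
2.35 [ 0.5703 -0.2812  0.2454] [-0.617  0.202  1.678  0.     1.262  0.629] [ 0.49  0.33 -0.04] 1.001588040706563
```

View pics/w1.png

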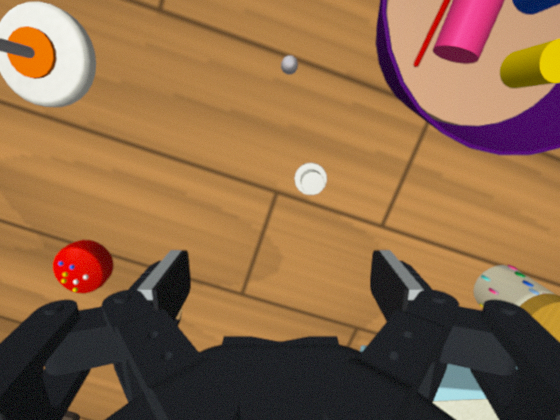

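The cap shows at (311,179), the stand at (45,53) and the pincushion at (83,266).

Run:
```python
from h import *;import pickle
im=cv2.imread("pics/w1.png");s=pickle.load(open("pics/w1.pkl","rb"));C=cam("wrist",s)
hsv=cv2.cvtColor(im,cv2.COLOR_BGR2HSV)
w=cv2.inRange(hsv,(0,0,140),(180,70,255));m=np.zeros_like(w);cv2.circle(m,(311,179),25,255,-1);w&=m
c=max(cv2.findContours(w,cv2.RETR_EXTERNAL,cv2.CHAIN_APPROX_NONE)[0],key=cv2.contourArea);c=cv2.convexHull(c)
for z in(.0,.008,.034):
    P=topts(C,c,z).astype(np.float32);print(z,cv2.minEnclosingCircle(P),cv2.fitEllipse(P))
crop=cv2.resize(im[150:210,280:340],(480,480),interpolation=cv2.INTER_CUBIC);cv2.imwrite("pics/capc.png",crop)
```

```text
0.0 ((0.5793374180793762, -0.317035049200058), 0.020970726385712624) ((0.5794256329536438, -0.3169580399990082), (0.04029662907123566, 0.0413857139647007), 148.69320678710938)
0.008 ((0.5804785490036011, -0.3158024549484253), 0.02052464336156845) ((0.5805648565292358, -0.3157270550727844), (0.03943522647023201, 0.04050106555223465), 148.69313049316406)
0.034 ((0.5841872096061707, -0.31179630756378174), 0.01907465234398842) ((0.5842674374580383, -0.31172630190849304), (0.03663574531674385, 0.037625864148139954), 148.69375610351562)
```

View pics/capc.png

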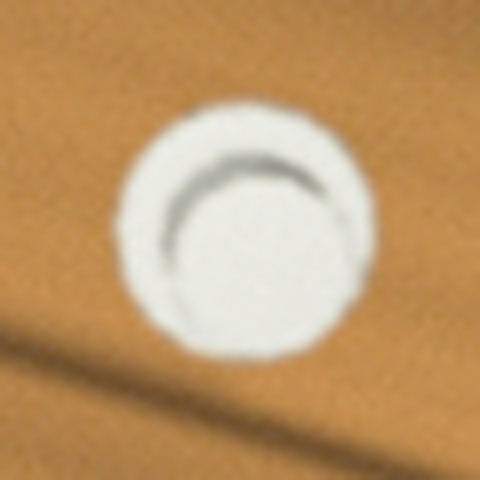

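Call:
move_arm:
  commands: [0.1, 0.35, -1, 0, 0.1, 0.35, -1, 0, 0.1, 0.35, -1, 0, 0.1, 0.35, -1, 0, 0.1, 0.35, -1, 0, 0.1, 0.35, -1, 0, 0.1, 0.35, -1, 0, 0.1, 0.35, -1, 0, 0.1, 0.35, -1, 0, 0.1, 0.35, -1, 0, 0.1, 0.35, -1, 0, 0.1, 0.35, -1, 0, 0.1, 0.35, -1, 0, 0.1, 0.35, -1, 0, 0.1, 0.35, -1, 0, 0.1, 0.35, -1, 0, 0.1, 0.35, -1, 0, 0.1, 0.35, -1, 0, 0.1, 0.35, -1, 0, 0.1, 0.35, -1, 0]

```text
time: 4.9
eef_pos: [0.5753, 0.2472, 0.1952]
tcp_rot: [0.413, 0.574, -0.413, 0.574]
contact_force: [-0.2, -0.3, -0.3]
opening: 1.003
```

```bash
python3 snap.py w2
```

```text
4.9 [0.5753 0.2472 0.1952] [0.244 0.225 1.746 0.    1.172 1.492] [-0.22 -0.28 -0.34] 1.0030817322901788
```

View pics/w2.png

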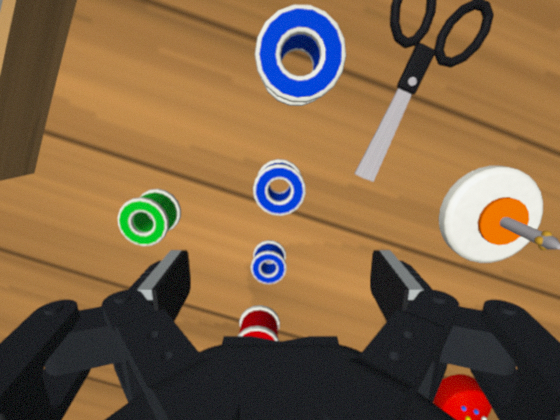

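The middle spool is at (278,189), the big one at (300,54), the small one at (268,263), and the stand's seat at (503,221).

Run:
```python
from h import *;import pickle
from snap import toolgo
im=cv2.imread("pics/w2.png");s=pickle.load(open("pics/w2.pkl","rb"));C=cam("wrist",s)
hsv=cv2.cvtColor(im,cv2.COLOR_BGR2HSV)
def one(mask,c0,r,zs):
    m=np.zeros_like(mask);cv2.circle(m,c0,r,255,-1);m&=mask
    c=max(cv2.findContours(m,cv2.RETR_EXTERNAL,cv2.CHAIN_APPROX_NONE)[0],key=cv2.contourArea);c=cv2.convexHull(c)
    for z in zs: print(z,np.round(np.hstack([np.ravel(v) for v in cv2.fitEllipse(topts(C,c,z).astype(np.float32))]),4))
one(cv2.inRange(hsv,(105,150,170),(130,255,255)),(278,189),24,[.045])
one(cv2.inRange(hsv,(5,170,150),(18,255,255)),(503,221),30,[.031])
one(cv2.inRange(hsv,(0,0,150),(180,60,255))|cv2.inRange(hsv,(5,170,150),(18,255,255)),(492,214),56,[.018])
```

```text
0.045 [5.778000e-01 2.502000e-01 4.260000e-02 4.270000e-02 1.473509e+02]
0.031 [6.181000e-01 1.890000e-02 4.960000e-02 5.260000e-02 1.737132e+02]
0.018 [6.188000e-01 2.350000e-02 1.070000e-01 1.156000e-01 1.718276e+02]
```

Call:
move_arm:
  commands: [1, 0.12, -0.08, 0, 1, 0, 0, 0, 1, 0, 0, 0, 1, 0, 0, 0, 1, 0, 0, 0, 1, 0, 0, 0, 0.44, 0, 0, 0, 0, 0, 0, 0]
  jaw: 68

```text
time: 5.95
eef_pos: [0.578, 0.2485, 0.0338]
tcp_rot: [0.413, 0.574, -0.414, 0.573]
contact_force: [-0.1, -0.6, -0.2]
opening: 0.798
```

Call:
move_arm:
  commands: [0, 0, 0, 0, 0, 0, 0, 0, 0, 0, 0, 0, 0, 0, 0, 0, 0, 0, 0, 0, 0, 0, 0, 0]
  jaw: 40
  force: 40

```text
time: 6.7
eef_pos: [0.5803, 0.2489, 0.0361]
tcp_rot: [0.414, 0.573, -0.412, 0.574]
contact_force: [-1.1, -0.5, 6.1]
opening: 0.572
```

```bash
python3 snap.py w3
```

```text
6.7 [0.5803 0.2489 0.0361] [0.245 0.433 1.806 0.    0.9   1.493] [-1.08 -0.45  6.12] 0.5718792962335589
```

View pics/w3.png

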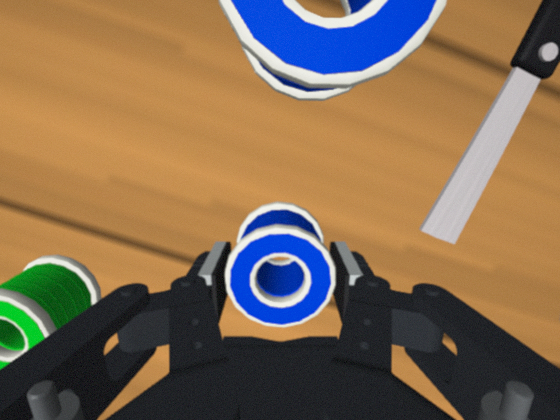

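The spool is held between the pads, with its top ring at (281,277). Opening is 48.8 mm. I lift it.

Call:
move_arm:
  commands: [-0.4, 0, 0, 0, -0.8, 0, 0, 0, -1, 0, 0, 0, -1, 0, 0, 0, -1, 0, 0, 0, -1, 0, 0, 0]

```text
time: 7.5
eef_pos: [0.579, 0.2485, 0.1663]
tcp_rot: [0.413, 0.574, -0.413, 0.574]
contact_force: [-0.2, -0.1, -1.6]
opening: 0.574
```

```bash
python3 snap.py w4
python3 - <<'E'
from h import *
im=ctrl.read_camera("scene")[:,:,::-1].copy();cv2.imwrite("pics/s4.png",cv2.resize(im[120:280,220:420],None,fx=3,fy=3,interpolation=cv2.INTER_CUBIC))
a=cv2.imread("pics/w4.png")
E
```

```text
7.5 [0.579  0.2485 0.1663] [ 0.245  0.262  1.757 -0.     1.122  1.493] [-0.19 -0.07 -1.6 ] 0.5742690674221123
```

View pics/w4.png

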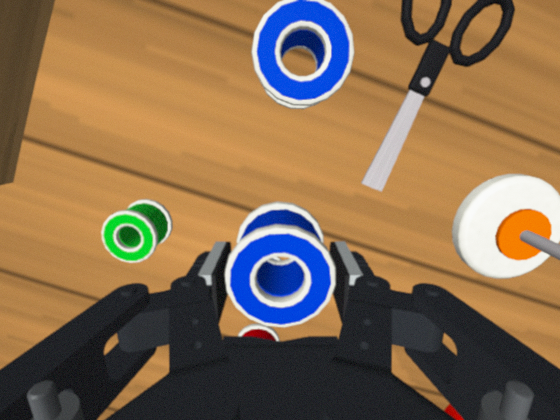

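View pics/s4.png

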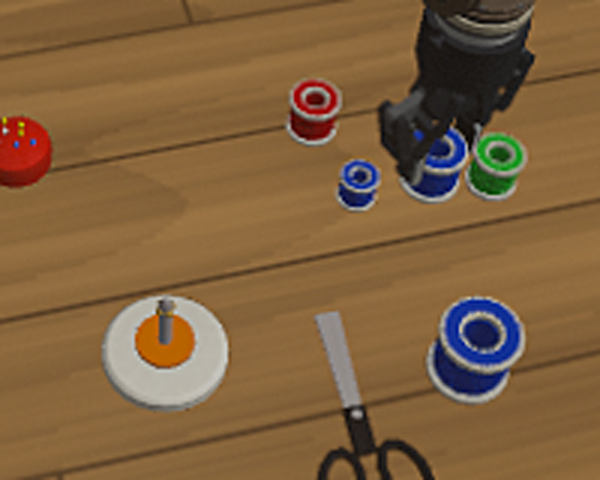

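The spool lifts cleanly and level. Next I go beside the stand to measure the spindle and the held spool together.

Call:
move_arm:
  commands: [-0.1, -0.4, 0.8, 0, -0.1, -0.4, 0.8, 0, -0.1, -0.4, 0.8, 0, -0.1, -0.4, 0.8, 0, -0.1, -0.4, 0.8, 0, -0.1, -0.4, 0.8, 0, -0.1, -0.4, 0.8, 0, 0, -0.4, 0.8, 0, 0, -0.4, 0.8, 0, 0, -0.4, 0.8, 0, 0, -0.4, 0.8, 0, 0, -0.35, 0.5, 0, 0, 0, 0, 0, 0, 0, 0, 0]

```text
time: 9.35
eef_pos: [0.5402, -0.0094, 0.1819]
tcp_rot: [0.413, 0.574, -0.413, 0.574]
contact_force: [-0.3, 0.8, -0.4]
opening: 0.578
```

```bash
python3 snap.py w5
```

```text
9.35 [ 0.5402 -0.0094  0.1819] [-0.205  0.052  1.965  0.     1.125  1.042] [-0.33  0.84 -0.42] 0.5782999971287064
```

View pics/w5.png

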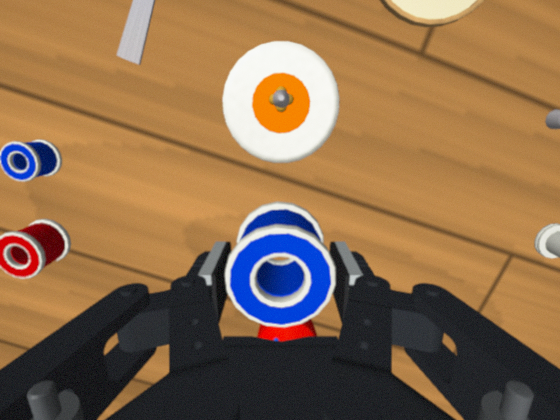

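The stand is seen almost end-on: spindle tip at (281,97), seat at (281,102). The held spool's ring is at (281,277).

Run:
```python
from h import *;import pickle
im=cv2.imread("pics/w5.png");s=pickle.load(open("pics/w5.pkl","rb"));C=cam("wrist",s)
hsv=cv2.cvtColor(im,cv2.COLOR_BGR2HSV)
def one(nm,C,mask,c0,r,zs):
    m=np.zeros_like(mask);cv2.circle(m,c0,r,255,-1);m&=mask
    c=max(cv2.findContours(m,cv2.RETR_EXTERNAL,cv2.CHAIN_APPROX_NONE)[0],key=cv2.contourArea);c=cv2.convexHull(c)
    for z in zs: print(nm,z,np.round(np.hstack([np.ravel(v) for v in cv2.fitEllipse(topts(C,c,z).astype(np.float32))]),4))
og=cv2.inRange(hsv,(5,170,150),(18,255,255));wh=cv2.inRange(hsv,(0,0,150),(180,60,255))
one("seat",C,og,(281,102),35,[.031]);one("base",C,wh|og,(281,102),70,[.018])
print("tip",onz(C,(281,97),.096))
zt=s["eef_pos"][2]+.009
bl=cv2.inRange(hsv,(105,150,120),(130,255,255))
m=np.zeros_like(bl);m[228:325]=bl[228:325]
one("ring",C,m,(281,277),52,[zt])
wb=cv2.inRange(hsv,(0,0,150),(180,60,255))|m
print("tcp",s["eef_pos"])
cv2.imwrite("pics/w5c.png",cv2.resize(im[30:170,210:350],(560,560),interpolation=cv2.INTER_CUBIC))
t=ctrl.read_camera("top")[:,:,::-1].copy();cv2.imwrite("pics/t5.png",t)
```

```text
seat 0.031 [6.179000e-01 1.700000e-02 4.950000e-02 4.970000e-02 1.346966e+02]
base 0.018 [6.1770e-01 1.7100e-02 1.0720e-01 1.0740e-01 1.9939e+01]
tip [0.61817797 0.01689531 0.096     ]
ring 0.1908715996608104 [ 5.385000e-01 -9.000000e-03  4.380000e-02  4.400000e-02  1.019982e+02]
tcp [ 0.5401755  -0.00941677  0.1818716 ]
```

View pics/w5c.png

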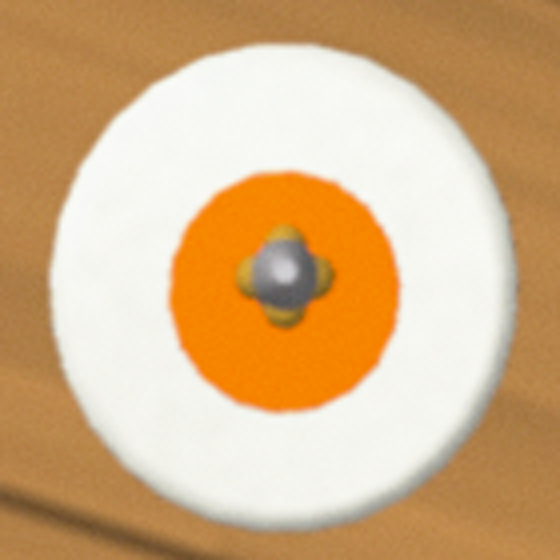

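View pics/t5.png

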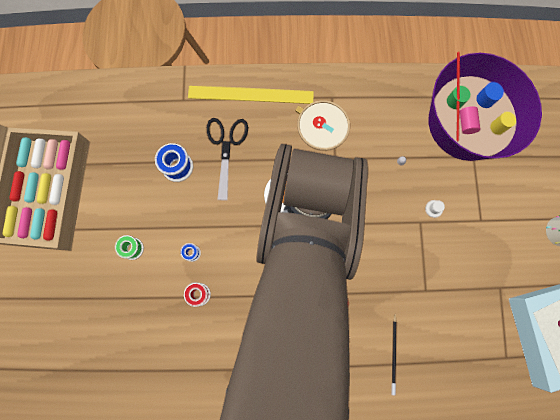

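Call:
move_arm:
  commands: [0, 0.83, 0.02, 0, 0, 0.83, 0, 0, 0, 0.83, 0, 0, 0, 0.84, 0, 0, 0.6, 0, 0, 0, 0.6, 0, 0, 0, 0, 0, 0, 0]

```text
time: 10.32
eef_pos: [0.6169, 0.0165, 0.1487]
tcp_rot: [0.412, 0.576, -0.414, 0.572]
contact_force: [-0.5, 0.2, -0.7]
opening: 0.574
```

```bash
python3 snap.py w6
python3 - <<'E'
from h import *
im=ctrl.read_camera("scene")[:,:,::-1].copy();cv2.imwrite("pics/s6f.png",im);cv2.imwrite("pics/s6.png",cv2.resize(im[160:270,215:335],None,fx=5,fy=5,interpolation=cv2.INTER_CUBIC))
C=cam("scene")
for z in(.018,.096,.109,.154): print(z,proj(C,(.618,.017,z)))
E
```

```text
10.325 [0.6169 0.0165 0.1487] [-0.137  0.258  1.797 -0.     1.093  1.111] [-0.46  0.16 -0.69] 0.5735209586937806
0.018 [274.65408969 235.20292531]
0.096 [274.91835547 219.5390506 ]
0.109 [274.96579473 216.72775106]
0.154 [275.13834886 206.50349073]
```

View pics/s6.png

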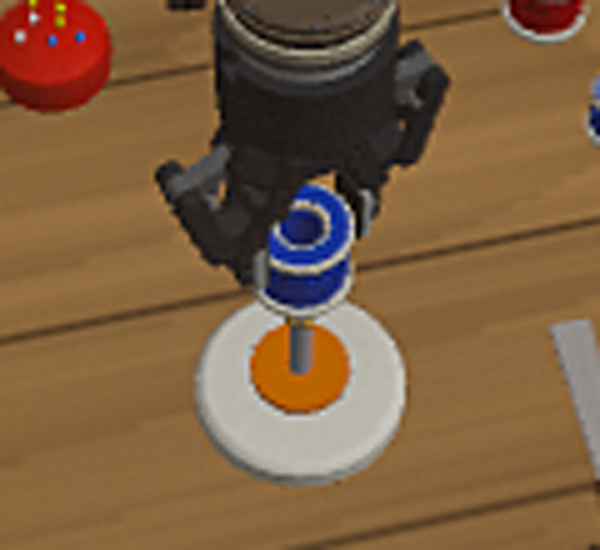

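In the enlarged scene view the held spool hangs just above the spindle. I check the spool's lateral offset from the spindle.

Run:
```python
from h import *;import pickle
C=cam("scene");im=cv2.imread("pics/s6f.png");b=im[205:222,262:292]
hsv=cv2.cvtColor(im,cv2.COLOR_BGR2HSV)
# inner hole / ring: bright blue mask
bl=cv2.inRange(hsv,(105,150,60),(130,255,255));v=hsv[...,2]
for r in range(196,226): print(r,''.join('#' if bl[r,c] and v[r,c]>150 else 'b' if bl[r,c] else 'w' if hsv[r,c,1]<90 and v[r,c]>120 else 'o' if 5<hsv[r,c,0]<16 and hsv[r,c,1]>200 else '.' for c in range(262,292)))
s=ctrl.get_state();print(s["eef_pos"])
W=cv2.imread("pics/w6.png");cw=cam("wrist",pickle.load(open("pics/w6.pkl","rb")))
h2=cv2.cvtColor(W,cv2.COLOR_BGR2HSV);m=cv2.inRange(h2,(105,150,120),(130,255,255));k=np.zeros_like(m);cv2.circle(k,(281,277),50,255,-1);k[:228]=0;m&=k
c=cv2.convexHull(max(cv2.findContours(m,cv2.RETR_EXTERNAL,cv2.CHAIN_APPROX_NONE)[0],key=cv2.contourArea))
e=cv2.fitEllipse(c);print(e)
for d in(.009,.012): 
  p=onz(cw,e[0],.1487+d);print(d,p,proj(C,p))
```

```text
196 ..............................
197 .............b##.w............
198 ............b#####.w......w...
199 ............b#######w.....w...
200 ............www.#####w........
201 ............wwwwwwb##.wo......
202 ...........bbbb..ww#b#w.......
203 ...........bbbbb.ww#b#.wo.....
204 .........bbbbbbbb.w#bb.w......
205 ........wbbbbbbbb.w#bb#wo.....
206 ........wbbbbbbbb.w#b#.wo.w...
207 .......#wwbbbbbb..w#b#.w......
208 ......b##wwbbbb.ww#bb#ww......
209 .......###.ww.ww###b#ww.......
210 .......##########bb#www.......
211 .......wb#######bbbwww........
212 .......www#b#bbb.www.b.w......
213 ........wwwwwwwwwww.bb.w......
214 .......b....wwwww.bbbb.w......
215 .......bb.bbbbbbbbbbb.ww......
216 .......b..bbbbbbbbbbb.ww......
217 .......bb...b.bbbbbbbww.......
218 .....wbbbbbbbbbbbbbbwww.......
219 .....wwbbbbbbbbbbbbwww........
220 ...ww.ww.bbbbbbbb..wwww.......
221 .wwwww.wwwww..wwwwwwwwwww.....
222 wwwwwwww..wwwwwwwwwwwwwwwww...
223 wwwwwwwwww.....wwwwwwwwwwwww..
224 wwwwwwwwww......wwwwwwwwwwwww.
225 wwwwwwww.oo.....o.wwwwwwwwwwww
[0.61855542 0.01621487 0.15114215]
((280.1215515136719, 278.3988952636719), (89.60110473632812, 98.74478912353516), 90.22672271728516)
0.009 [0.6163869 0.0171618 0.1577   ] [275.05602285 205.04246748]
0.012 [0.61798737 0.01768873 0.1607    ] [275.45561133 204.84999334]
```

View pics/w6.png

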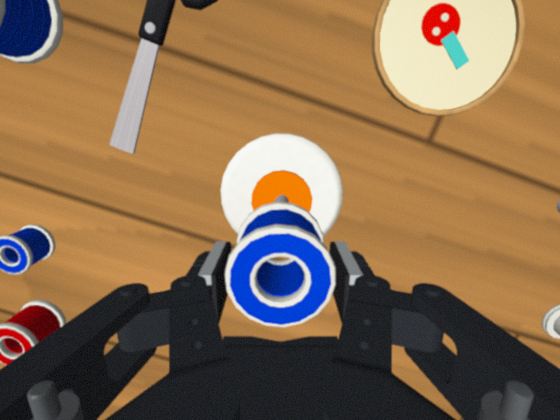

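The offset is within about 1 mm in both views, so I lower carefully.

Call:
move_arm:
  commands: [0.4, 0, 0, 0, 0.3, 0, 0, 0, 0.3, 0, 0, 0, 0.3, 0, 0, 0, 0.3, 0, 0, 0, 0.3, 0, 0, 0, 0.3, 0, 0, 0, 0, 0, 0, 0]

```text
time: 11.42
eef_pos: [0.6188, 0.0164, 0.0958]
tcp_rot: [0.413, 0.574, -0.413, 0.573]
contact_force: [-0.3, -0.2, -0.0]
opening: 0.575
```

```bash
python3 snap.py w7
python3 - <<'E'
import cv2
im=cv2.imread("pics/w7.png");cv2.imwrite("pics/w7c.png",cv2.resize(im[200:340,210:350],(560,560),interpolation=cv2.INTER_CUBIC))
E
```

```text
11.425 [0.6188 0.0164 0.0958] [-0.137  0.326  1.82  -0.     0.997  1.111] [-0.26 -0.21 -0.04] 0.5745067518871151
```

View pics/w7c.png

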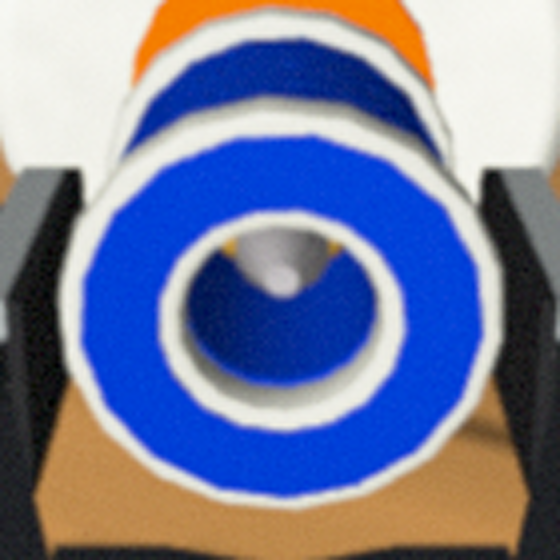

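The tip at crop (284,275) lies centred left to right in the hole at (283,310), with no contact force. I lower onto the seat.

Call:
move_arm:
  commands: [0.4, 0, 0, 0, 0.4, 0, 0, 0, 0.2, 0, 0, 0, 0.1, 0, 0, 0, 0.05, 0, 0, 0, 0, 0, 0, 0]

```text
time: 12.22
eef_pos: [0.6195, 0.0163, 0.0683]
tcp_rot: [0.413, 0.574, -0.413, 0.574]
contact_force: [0.0, -0.9, -1.1]
opening: 0.571
```

```bash
python3 snap.py w8
python3 - <<'E'
import cv2
im=cv2.imread("pics/w8.png");cv2.imwrite("pics/w8c.png",cv2.resize(im[200:340,210:350],(560,560),interpolation=cv2.INTER_CUBIC))
E
```

```text
12.225 [0.6195 0.0163 0.0683] [-0.137  0.365  1.828  0.     0.948  1.111] [ 0.01 -0.85 -1.08] 0.5714919319017893
```

View pics/w8c.png

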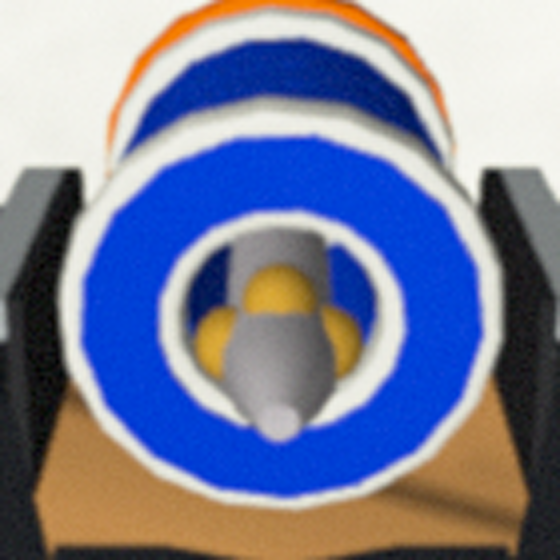

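Run:
```python
from h import *;import pickle
s=pickle.load(open("pics/w8.pkl","rb"));C=cam("wrist",s)
f=lambda p:((proj(C,p)-[210,200])*4).round(1)
for z in(.096,.0815,.078,.076): print(z,f((.618,.017,z)))
# ray of tip pixel
print(onz(C,(210+281/4,200+425/4),.096))
print(onz(C,(210+283/4,200+316/4),.0785),onz(C,(210+283/4,200+316/4),.0765))
```

```text
0.096 [276.6 419. ]
0.0815 [277.  340.3]
0.078 [277.1 323.7]
0.076 [277.1 314.6]
[0.61751058 0.01639488 0.096     ]
[0.61936551 0.01677469 0.0785    ] [0.61831131 0.016417   0.0765    ]
```

Call:
move_arm:
  commands: [0.08, 0, 0, 0, 0.06, 0, 0, 0, 0, 0, 0, 0]

```text
time: 12.65
eef_pos: [0.6198, 0.0163, 0.0653]
tcp_rot: [0.413, 0.574, -0.413, 0.574]
contact_force: [-1.1, -0.3, 3.1]
opening: 0.572
```

There is now a 3 N seat contact and the spool is centred to about 1 mm. I release and rise.

Call:
move_arm:
  commands: [0, 0, 0, 0, 0, 0, 0, 0, 0, 0, 0, 0, -0.4, 0, 0, 0, -0.8, 0, 0, 0, -1, 0, 0, 0, -1, 0, 0, 0, -1, -0.7, 0, 0, -0.5, -0.9, 0, 0, 0, -0.9, 0, 0, 0, -0.5, 0, 0, 0, 0, 0, 0]
  jaw: 75

```text
time: 14.15
eef_pos: [0.548, -0.0076, 0.1829]
tcp_rot: [0.414, 0.573, -0.413, 0.574]
contact_force: [-0.3, 0.0, 0.0]
opening: 0.879
```

```bash
python3 snap.py w9
```

```text
14.15 [ 0.548  -0.0076  0.1829] [-0.199  0.068  1.946  0.     1.126  1.049] [-0.33  0.04  0.03] 0.8790258714472466
```

View pics/w9.png

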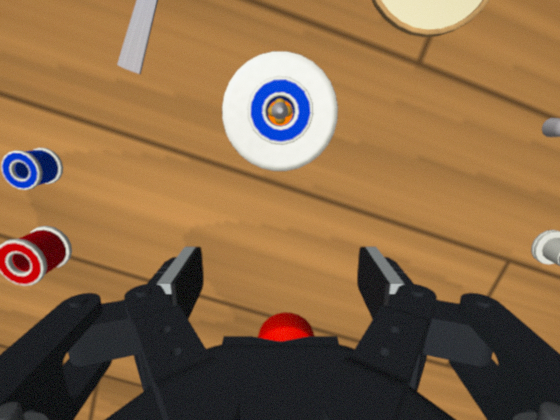

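The spool stands on the seat, its ring concentric with the spindle at (281,110). I go to the cap, checking the centring meanwhile.

Call:
move_arm:
  commands: [0.07, -0.22, 0.9, 0, 0.07, -0.22, 1, 0, 0.07, -0.22, 1, 0, 0.07, -0.22, 1, 0, 0.07, -0.22, 1, 0, 0.07, -0.22, 1, 0, 0.07, -0.22, 1, 0, 0.07, -0.22, 1, 0, 0.07, -0.22, 1, 0, 0.07, -0.22, 1, 0, 0.07, -0.22, 1, 0, 0.07, -0.22, 1, 0, 0, 0, 0, 0, 0, 0, 0, 0]
  jaw: 50

```text
time: 15.95
eef_pos: [0.5799, -0.3104, 0.1608]
tcp_rot: [0.413, 0.574, -0.413, 0.574]
contact_force: [-0.2, -0.6, 0.4]
opening: 0.582
```

```bash
python3 snap.py w10
python3 - <<'E'
from h import *;import pickle
from snap import toolgo
def one(nm,C,mask,c0,r,zs):
    m=np.zeros_like(mask);cv2.circle(m,c0,r,255,-1);m&=mask
    c=max(cv2.findContours(m,cv2.RETR_EXTERNAL,cv2.CHAIN_APPROX_NONE)[0],key=cv2.contourArea);c=cv2.convexHull(c)
    for z in zs: print(nm,z,np.round(np.hstack([np.ravel(v) for v in cv2.fitEllipse(topts(C,c,z).astype(np.float32))]),4))
im=cv2.imread("pics/w9.png");s=pickle.load(open("pics/w9.pkl","rb"));C=cam("wrist",s);hsv=cv2.cvtColor(im,cv2.COLOR_BGR2HSV)
one("ring",C,cv2.inRange(hsv,(105,150,120),(130,255,255)),(281,110),40,[.076])
one("base",C,255-cv2.inRange(hsv,(5,60,30),(25,205,255)),(281,110),66,[.018])
im=cv2.imread("pics/w10.png");s=pickle.load(open("pics/w10.pkl","rb"));C=cam("wrist",s);hsv=cv2.cvtColor(im,cv2.COLOR_BGR2HSV)
p=proj(C,(.5805,-.316,.02)).astype(int);print(p)
one("cap",C,cv2.inRange(hsv,(0,0,120),(180,70,255)),tuple(int(v) for v in p),45,[.008,.034])
E
```

```text
15.95 [ 0.5799 -0.3104  0.1608] [-0.646  0.326  1.688  0.     1.129  0.602] [-0.24 -0.56  0.39] 0.5824093743937542
ring 0.076 [6.18300e-01 1.67000e-02 4.32000e-02 4.34000e-02 9.56797e+01]
base 0.018 [6.17900e-01 1.72000e-02 1.07200e-01 1.07500e-01 3.30021e+01]
[287 197]
cap 0.008 [ 5.803000e-01 -3.161000e-01  3.910000e-02  4.160000e-02  1.125245e+02]
cap 0.034 [ 5.861000e-01 -3.135000e-01  3.550000e-02  3.780000e-02  1.125243e+02]
```

View pics/w10.png

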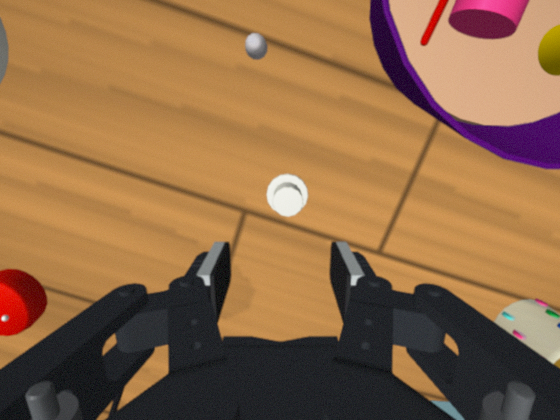

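The cap is at (287,195), i.e. world (0.580,-0.316), agreeing with the earlier reading. I descend and grip.

Call:
move_arm:
  commands: [1, -0.06, 0.22, 0, 1, 0, 0, 0, 1, 0, 0, 0, 1, 0, 0, 0, 1, 0, 0, 0, 0.43, 0, 0, 0, 0, 0, 0, 0]

```text
time: 16.88
eef_pos: [0.58, -0.3154, 0.0248]
tcp_rot: [0.413, 0.575, -0.413, 0.573]
contact_force: [-0.4, -0.5, -0.2]
opening: 0.581
```

Call:
move_arm:
  commands: [0, 0, 0, 0, 0, 0, 0, 0, 0, 0, 0, 0, 0, 0, 0, 0, 0, 0, 0, 0, 0, 0, 0, 0]
  jaw: 15
  force: 80

```text
time: 17.62
eef_pos: [0.5814, -0.317, 0.0272]
tcp_rot: [0.413, 0.573, -0.413, 0.575]
contact_force: [1.1, 0.6, 5.8]
opening: 0.285
```

```bash
python3 snap.py w11
```

```text
17.625 [ 0.5814 -0.317   0.0272] [-0.652  0.502  1.726  0.     0.91   0.596] [1.05 0.64 5.79] 0.2854991518957231
```

View pics/w11.png

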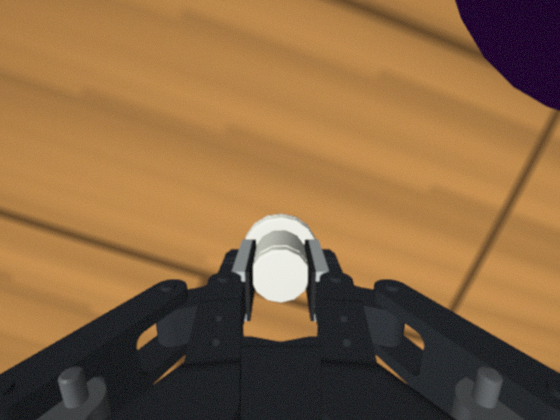

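The cap is gripped by the knob, seen at (280,265) between the pads. I lift and carry it beside the stand.

Call:
move_arm:
  commands: [-0.5, 0, 0, 0, -1, 0, 0, 0, -1, 0, 0, 0, -1, 0, 0, 0, -1, 0, 0, 0, -1, 0.1, -0.5, 0, 0, 0.2, -1, 0, 0, 0.2, -1, 0, 0, 0.2, -1, 0, 0, 0.2, -1, 0, 0, 0.2, -1, 0, 0, 0.2, -1, 0, 0, 0.2, -1, 0, 0, 0.2, -1, 0, 0, 0.2, -1, 0, 0, 0.2, -1, 0, 0, 0.2, -1, 0, 0, 0.13, -0.7, 0, 0, 0, 0, 0, 0, 0, 0, 0]

```text
time: 20.18
eef_pos: [0.5413, -0.008, 0.1629]
tcp_rot: [0.413, 0.574, -0.413, 0.574]
contact_force: [0.2, -0.7, 0.1]
opening: 0.282
```

```bash
python3 snap.py w12
```

```text
20.175 [ 0.5413 -0.008   0.1629] [-0.202  0.077  1.976 -0.     1.088  1.046] [ 0.18 -0.71  0.11] 0.2815068877659896
```

View pics/w12.png

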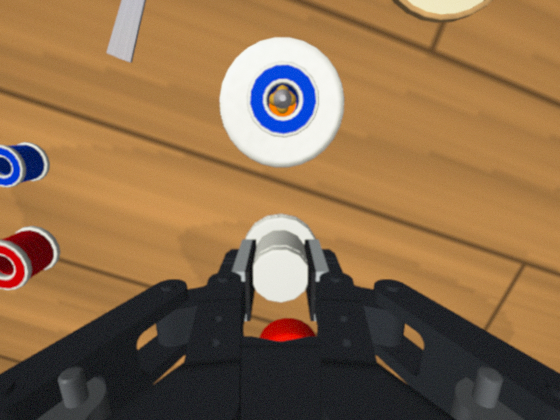

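The cap is held level, knob top about (280,275). The stand and the spool's ring are at (283,99). I compute both offsets.

Run:
```python
from h import *;import pickle
im=cv2.imread("pics/w12.png");s=pickle.load(open("pics/w12.pkl","rb"));C=cam("wrist",s);hsv=cv2.cvtColor(im,cv2.COLOR_BGR2HSV)
cv2.imwrite("pics/w12c.png",cv2.resize(im[200:320,220:340],(720,600),interpolation=cv2.INTER_CUBIC))
def one(nm,mask,c0,r,zs):
    m=np.zeros_like(mask);cv2.circle(m,c0,r,255,-1);m&=mask
    c=max(cv2.findContours(m,cv2.RETR_EXTERNAL,cv2.CHAIN_APPROX_NONE)[0],key=cv2.contourArea);c=cv2.convexHull(c)
    for z in zs: print(nm,z,np.round(np.hstack([np.ravel(v) for v in cv2.fitEllipse(topts(C,c,z).astype(np.float32))]),4))
one("ring",cv2.inRange(hsv,(105,150,120),(130,255,255)),(283,99),42,[.076])
one("base",255-cv2.inRange(hsv,(5,60,30),(25,205,255)),(283,101),70,[.018])
# tip: gray bright
g=hsv[70:125,255:310];
cv2.imwrite("pics/w12d.png",cv2.resize(im[65:135,248:318],(560,560),interpolation=cv2.INTER_CUBIC))
w=cv2.inRange(hsv,(0,0,195),(180,40,255))
for r in range(210,304,4): 
    xs=[x for x in range(236,326) if w[r,x]]; print(r,xs[0] if xs else None,xs[-1] if xs else None,im[r,280].tolist())
```

```text
ring 0.076 [6.18300e-01 1.67000e-02 4.32000e-02 4.34000e-02 8.88622e+01]
base 0.018 [6.17800e-01 1.72000e-02 1.07100e-01 1.07300e-01 3.93274e+01]
210 None None [86, 146, 199]
214 None None [163, 180, 191]
218 263 288 [227, 233, 233]
222 257 298 [225, 233, 233]
226 253 303 [227, 235, 234]
230 250 308 [184, 194, 195]
234 248 310 [155, 162, 160]
238 246 312 [150, 159, 158]
242 257 303 [149, 160, 159]
246 270 287 [190, 201, 199]
250 261 287 [209, 221, 219]
254 260 295 [227, 234, 234]
258 256 300 [226, 234, 235]
262 255 303 [227, 234, 234]
266 254 306 [227, 233, 232]
270 254 306 [225, 232, 232]
274 241 319 [225, 232, 232]
278 254 317 [223, 232, 232]
282 254 306 [223, 231, 231]
286 255 305 [226, 234, 233]
290 257 304 [223, 231, 229]
294 261 299 [220, 229, 227]
298 266 294 [224, 230, 230]
302 None None [145, 170, 195]
```

View pics/w12c.png

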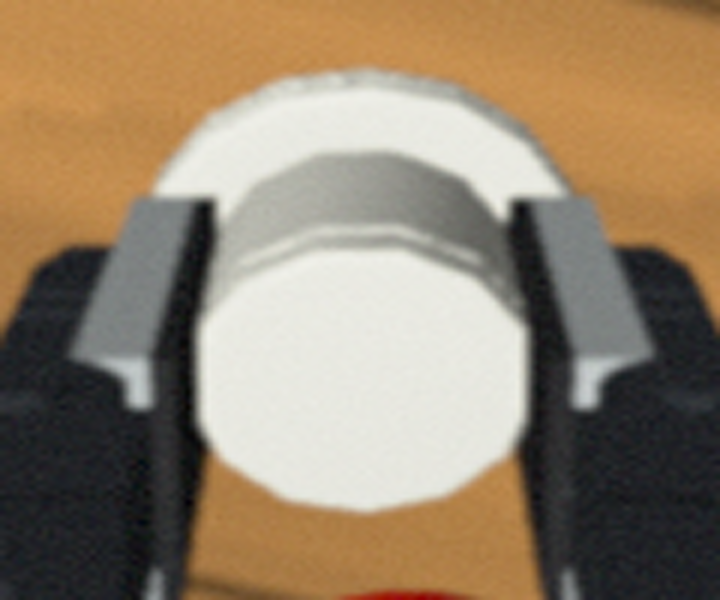

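View pics/w12d.png

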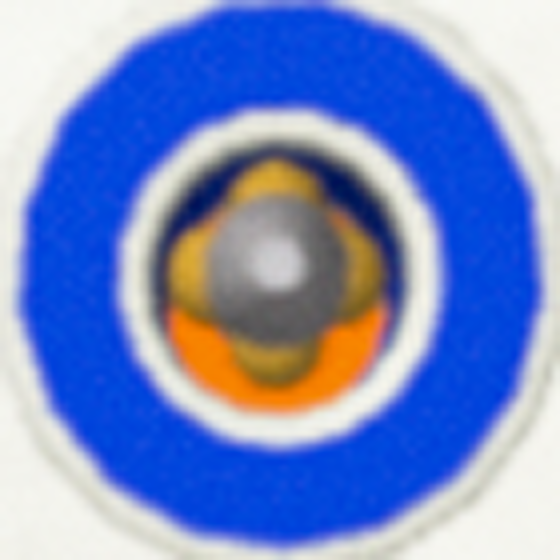

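Run:
```python
from h import *;import pickle
from scipy.optimize import least_squares
s=pickle.load(open("pics/w12.pkl","rb"));C=cam("wrist",s)
M=R.from_quat(s["tcp_rot"]).as_matrix();t=s["eef_pos"]
tip=onz(C,(282.4,97.9),.096);print("tip",tip, "in tool",((tip-t)@M).round(4))
im=cv2.imread("pics/w12.png");hsv=cv2.cvtColor(im,cv2.COLOR_BGR2HSV)
# knob top: white mask rows>=250, cols 250..310
m=cv2.inRange(hsv,(0,0,195),(180,40,255));k=np.zeros_like(m);cv2.ellipse(k,(280,276),(30,29),0,0,360,255,-1);k[:251]=0;m&=k
m=cv2.morphologyEx(m,cv2.MORPH_OPEN,np.ones((3,3)))
c=max(cv2.findContours(m,cv2.RETR_EXTERNAL,cv2.CHAIN_APPROX_NONE)[0],key=cv2.contourArea);c=cv2.convexHull(c);print(cv2.boundingRect(c))
for d in(.003,.007,.011):
    P=topts(C,c,t[2]+d).astype(np.float32);e=cv2.fitEllipse(P)
    q=np.array([*e[0],t[2]+d]);print("knob",d,e[1],((q-t)@M).round(4))
nw=255-cv2.inRange(hsv,(5,60,30),(25,205,255))
pts=[]
for col in range(252,310,3):
    r=np.nonzero(nw[205:240,col])[0]; pts.append((col,205+r[0]))
pts=np.array(pts,float)
for d in(-.0272,-.0232,-.0192,-.015):
    P=topts(C,pts,t[2]+d);f=lambda x:np.hypot(*(P-x).T)-.02
    o=least_squares(f,P.mean(0)-M[:2,1]*.015);q=np.array([*o.x,t[2]+d]);print("flange",d,((q-t)@M).round(4),np.abs(o.fun).max().round(4))
```

```text
tip [0.61775765 0.01683329 0.096     ] in tool [0.067  0.0803 0.0006]
(254, 251, 53, 51)
knob 0.003 (0.026144810020923615, 0.027025539427995682) [-0.003  -0.0023 -0.0011]
knob 0.007 (0.025314005091786385, 0.026166735216975212) [-0.007  -0.0001 -0.0011]
knob 0.011 (0.024483200162649155, 0.025307945907115936) [-0.011   0.002  -0.0011]
flange -0.0272 [ 0.0272 -0.002  -0.0011] 0.0004
flange -0.0232 [ 0.0232 -0.0008 -0.0011] 0.0003
flange -0.0192 [ 0.0192  0.0004 -0.0011] 0.0003
flange -0.015 [ 0.015   0.0016 -0.0011] 0.0004
```

Call:
move_arm:
  commands: [0, 0.6, 0.07, 0, 0, 0.8, 0, 0, 0, 0.8, 0, 0, 0, 0.7, 0, 0, 0.4, 0.34, 0, 0, 0.5, 0, 0, 0, 0.5, 0, 0, 0, 0, 0, 0, 0, 0, 0, 0, 0]

```text
time: 21.35
eef_pos: [0.6184, 0.0162, 0.1279]
tcp_rot: [0.413, 0.574, -0.413, 0.574]
contact_force: [0.1, 0.0, 0.0]
opening: 0.283
```

```bash
python3 snap.py w13
python3 - <<'E'
from h import *
im=ctrl.read_camera("scene")[:,:,::-1].copy();cv2.imwrite("pics/s13f.png",im);cv2.imwrite("pics/s13.png",cv2.resize(im[170:260,225:325],None,fx=6,fy=6,interpolation=cv2.INTER_CUBIC))
C=cam("scene")
for z in(.018,.076,.096,.13): print(z,((proj(C,(.618,.017,z))-[225,170])*6).round(1))
E
```

```text
21.35 [0.6184 0.0162 0.1279] [-0.138  0.283  1.808 -0.     1.05   1.111] [0.15 0.03 0.03] 0.2831118936719911
0.018 [297.9 391.2]
0.076 [299.1 322.5]
0.096 [299.5 297.2]
0.13 [300.3 252.3]
```

View pics/s13.png

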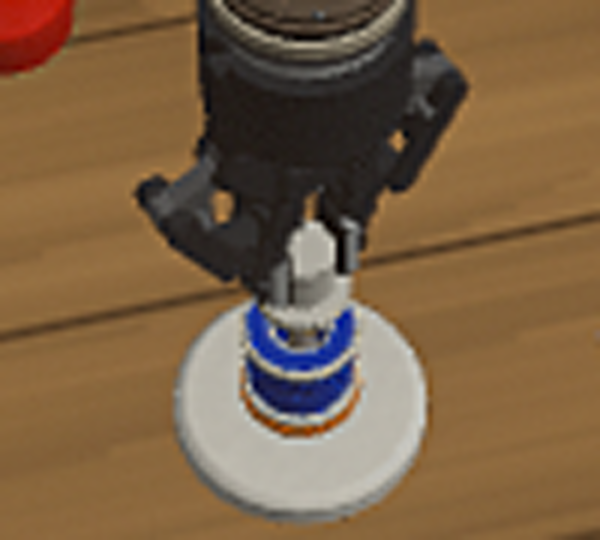

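View pics/w13.png

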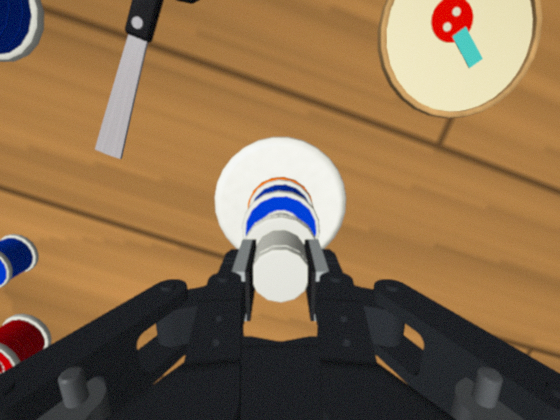

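The cap hangs centred over the spool in both views. I lower it onto the taper, watching the lateral force.

Call:
move_arm:
  commands: [0.15, 0, 0, 0, 0.15, 0, 0, 0, 0.1, 0, 0, 0, 0, 0, 0, 0]

```text
time: 21.95
eef_pos: [0.6183, 0.0164, 0.1174]
tcp_rot: [0.413, 0.574, -0.413, 0.574]
contact_force: [-0.4, 0.4, -0.6]
opening: 0.281
```

Call:
move_arm:
  commands: [0.1, 0, 0, 0, 0.1, 0, 0, 0, 0, 0, 0, 0]

```text
time: 22.32
eef_pos: [0.6183, 0.0164, 0.1125]
tcp_rot: [0.413, 0.574, -0.413, 0.574]
contact_force: [0.3, -0.4, 0.4]
opening: 0.287
```

It is past the taper with no side force. Now I press in stages.

Call:
move_arm:
  commands: [0.1, 0, 0, 0, 0.1, 0, 0, 0, 0, 0, 0, 0]
  force: 110

```text
time: 22.7
eef_pos: [0.6195, 0.0163, 0.1106]
tcp_rot: [0.413, 0.573, -0.413, 0.574]
contact_force: [-3.1, 0.4, 8.9]
opening: 0.274
```

Call:
move_arm:
  commands: [0.1, 0, 0, 0, 0.1, 0, 0, 0, 0, 0, 0, 0]

```text
time: 23.08
eef_pos: [0.6193, 0.0164, 0.1031]
tcp_rot: [0.414, 0.573, -0.413, 0.575]
contact_force: [3.0, 0.0, -1.9]
opening: 0.276
```

Call:
move_arm:
  commands: [0.1, 0, 0, 0, 0.1, 0, 0, 0, 0, 0, 0, 0]

```text
time: 23.45
eef_pos: [0.6195, 0.0164, 0.0992]
tcp_rot: [0.414, 0.573, -0.413, 0.574]
contact_force: [0.4, 1.7, 6.8]
opening: 0.276
```

Call:
move_arm:
  commands: [0.1, 0, 0, 0, 0.1, 0, 0, 0, 0, 0, 0, 0]

```text
time: 23.82
eef_pos: [0.62, 0.0164, 0.0972]
tcp_rot: [0.414, 0.573, -0.413, 0.574]
contact_force: [-5.4, 1.5, 16.7]
opening: 0.276
```

Call:
move_arm:
  commands: [0.06, -0.05, 0, 0, 0, -0.03, 0, 0, 0, 0, 0, 0]

```text
time: 24.2
eef_pos: [0.6197, 0.0162, 0.0972]
tcp_rot: [0.415, 0.572, -0.412, 0.575]
contact_force: [-3.6, 3.9, 20.2]
opening: 0.274
```

```bash
python3 snap.py w14
python3 - <<'E'
from h import *
im=ctrl.read_camera("scene")[:,:,::-1].copy();cv2.imwrite("pics/s14f.png",im);cv2.imwrite("pics/s14.png",cv2.resize(im[170:260,225:325],None,fx=6,fy=6,interpolation=cv2.INTER_CUBIC))
a=cv2.imread("pics/w14.png");cv2.imwrite("pics/w14c.png",cv2.resize(a[150:320,195:365],(680,600),interpolation=cv2.INTER_CUBIC))
E
```

```text
24.2 [0.6197 0.0162 0.0972] [-0.138  0.323  1.822  0.002  0.991  1.109] [-3.56  3.89 20.22] 0.27373490819258034
```

View pics/s14.png

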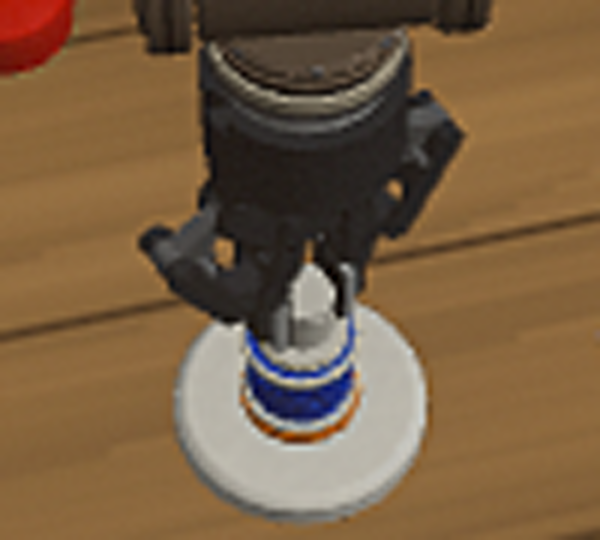

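View pics/w14c.png

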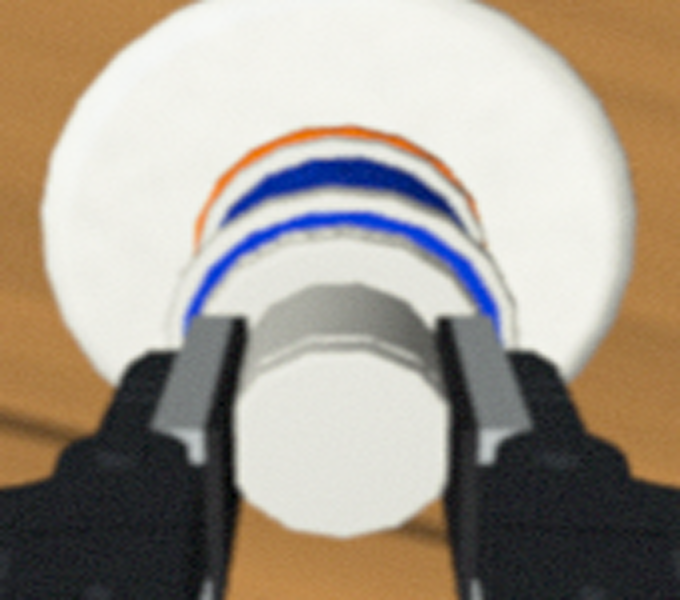

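The cap sits flat on the spool and the seat has dropped. Extra push moved z by 0 mm (0.0972 = 0.070 stop + 0.0272 grip offset). I do a short hold to confirm it is steady.

Call:
move_arm:
  commands: [0.04, 0, 0, 0, 0, 0, 0, 0, 0, 0, 0, 0, 0, 0, 0, 0, 0, 0, 0, 0, 0, 0, 0, 0]

```text
time: 25.05
eef_pos: [0.6198, 0.0163, 0.0971]
tcp_rot: [0.415, 0.572, -0.412, 0.575]
contact_force: [-5.8, 3.7, 22.8]
opening: 0.277
```

Run:
```python
from h import *
s13=cv2.imread("pics/s13f.png");n=ctrl.read_camera("scene")[:,:,::-1].copy();cv2.imwrite("pics/s15.png",n)
for nm,im in(("before",s13),("now",n)):
    h=cv2.cvtColor(im[220:250,260:290],cv2.COLOR_BGR2HSV);m=cv2.inRange(h,(5,150,90),(18,255,255))
    ys=np.nonzero(m[:,12:19].any(1))[0]+220;print(nm,"orange rows",ys.min(),ys.max())
s=ctrl.get_state();print(s["time"],s["eef_pos"].round(4),s["contact_force"].round(1))
```

```text
before orange rows 241 242
now orange rows 242 243
25.1 [0.6198 0.0163 0.0971] [-4.   3.4 23.8]
```

View pics/s15.png

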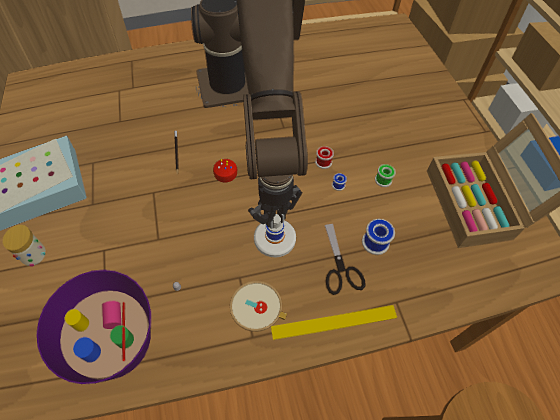

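The hold is steady at the stop and the other things are where they were. I hand the job in.

```bash
python3 -c "
from plant import ctrl
print(ctrl.sign_off())"
```

```text
the job is handed in; nothing more can be done
None
```

The job is handed in at about 25 s. The middle-sized blue spool stands on the spindle, released before the cap went on, and the arm is still holding the cap down.

- **Click:** the push rose to about 9 N, then dropped to about −2 N as the cap went past the brass balls.
- **Stop:** pressing harder, from about 17 N to 23 N, moved the gripper down only 0.1 mm. Its height of 0.0971 m matches the cap's underside being at the 70 mm stop, given how the cap was gripped.
- **Seat:** the orange seat moved down 1 pixel in the scene view, which roughly fits its 6 mm travel. That view is too coarse to confirm the travel more closely.
- **Side force:** about 4 to 6 N of sideways force remained while holding the cap down, within the limits given.
- **Other things:** in the last scene picture, nothing else on the table looked moved.

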